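# Feel along a glued bead

### The arm

A 6-joint arm with a two-finger parallel gripper is mounted at the origin on the work surface. World frame = base frame: x ahead of the robot, y to its left, z up, the work surface at z = 0. Lengths are in mm, angles in rad, forces in N, time in s.
With the tool pointing down it reaches from about 300 to 850 mm from the base axis. Payload 4.2 kg.
Tool frame: the origin (TCP) lies between the finger pads, 19 mm behind the fingertips; this is the grasp point; z points along the fingers, y is the line along which they close (so a half turn about z gives the same grasp; the last joint's range is limited). The gripper opens to 91 mm and grips with 3 to 60 N. Pads are 32 mm wide; open, the fingers measure 118 mm over their backs; the gripper's body (76 mm by 178 mm) begins 60 mm behind the grasp point.
Start: joints at [1.286, 0.32, 1.565, -0, 1.257, -0.02], TCP at [150.488, 554.973, 232.776] pointing down, gripper open.
Joint ranges: [-3.11, 3.11], [-0.84, 2.01], [0.21, 2.61], [-1.34, 4.49], [0.05, 2.63], [-2.56, 2.56]. Speed limits (rad/s): [2.57, 2.57, 3.14, 3.14, 3.14, 3.14].

### API

Orientations are given as a unit quaternion [w, x, y, z].
In Python, from bench import bot gives the robot as it stands. The module is installed in compiled form; this text tells all that it offers.
- The arm moves only by the tool move_arm, never from a script. Its argument "deltas" is a list of rows, each a list of 3 entries, a list of its own where there are three numbers: the opening, from 0 (shut) to 1 (fully open), then the shift along the tool's x, y, z in cm, then the turn, a rotation vector about the tool's x, y, z in degrees. A call has 1 to 20 rows; each row shifts and turns the commanded pose from where the row before left it, along the tool's axes as they then stand; what a row does not reach is not made up. A row lasts 1/10 s, in which the tool goes at most 50 mm and 8.59 degrees, less where a joint would pass 70% of its speed; a pose out of reach is approached as far as the arm can. A call with a gripper value outside its range is refused whole. The fingers move at their own pace and stop on an object; "squeeze" is the grip in N (left out, the last holds). Time passes only in rows, so rows that do not move let the fingers close. It gives the time, the measured TCP pose, the force, the opening and the grip force at its end, in the units of the state.
- bot.read_state(): the state, without advancing time (a new reading comes with each control period).
- bot.read_camera(name): name is "scene" or "side" or "wrist"; returns (picture, depth): 480x640x3 uint8, red, green, blue; 480x640 float32, mm along the optical axis (not along the pixel's ray), 0 where there is no reading.
- bot.camera_params(name): a dict with "fx", "fy", "cx", "cy" (pixels), "R" (3x3) and "t" (3): a world point X has camera coordinates R X + t; the wrist camera has in their place "T_tool_cam" (4x4, takes a point from camera to tool coordinates, whose origin is the TCP and whose axes are the flange's). Camera axes: x right, y down, z forward; pixel columns grow to the right and rows downward; lengths in mm; the calibration is good to about 2 mm. A picture is of the moment at which its call begins: read the wrist's pose just before it. camera_params takes no time and is no camera call.
- bot.sign_off(): hands the job in; it is judged then, once.
Trained networks look in the newest picture that a camera, given by its name, has taken for a name from the list of things; names that differ only in an ending like _2 or _b are one class to them, and where a whole thing is asked for, a point or a joint stands for the part that bears it (a point fixed in the world has none). Each returns a list of dicts, best first, with "p" (0 to 1); they miss things now and then, are a little off and sometimes report something else, mostly with a low value. They report only what shows in the picture. A call takes as long as a camera call.
- bot.spot_in(camera, name): "bbox" ([left, top, right, bottom] in pixels, round what is visible of it).
The state is a dict: "time": time; "joint_positions": joint angles; "dq": joint speeds; "joint_efforts": joint torques, N m; "ee_pos": TCP position; "orientation": TCP orientation; "ft_force": force on the tool from outside, world axes, zero at the start; "ft_torque": the same for the moment, N m; "gripper_width": finger opening in mm; "gripper_force": force on a finger pad.
Only numpy, scipy, OpenCV 4.12 (cv2) and the standard library are available. Lean on these libraries where they do the work, as an engineer would, in place of code of your own. Each camera call takes 0.05 s, during which the arm holds its last target. There are 200 camera calls.

### The job

Check the freshly glued dark bead by touch: with the gripper shut, set the fingertips lightly on its red-dot end and run them along the crest of the bead, following its S-curve in one stroke without lifting off, to the blue-dot end. Touch only: do not press hard, do not pull the panel up, and leave everything else on the bench where it is. Finish with the fingertips still resting lightly on the blue-dot end of the bead; the program ends while holding them there.

Things in the scene. Friction and masses are not known exactly. Their poses are not given: they have to be found in the camera images.
- cradle: gluing cradle, fixed to the bench: plywood base board 300 x 250 x 18 mm carrying, on four springs, a pale wooden panel 260 x 150 x 16 mm whose top is 52 mm above the bench. Origin: centre of the base board's underside; x along the long side, towards the end with the blue dot; z up. It may lie at any yaw
- panel (a joint): how far the sprung panel is pressed down, m: 0 at rest, positive when pressed (it sinks level, about 0.83 mm per N, with a hard stop at 12 mm), negative when pulled up
- bead: dark half-round bead glued on the panel, moving with it: 12 mm wide, 6 mm high, crest 58 mm above the bench at rest. S-shaped centre line y = 0.035*sin(pi*x/0.1) m, x from -0.105 to 0.105 m. Origin: centre of the panel's underside, 36 mm above the bench; axes as the cradle's. Flat dots 20 mm across on the panel at x = -118 mm (red) and +118 mm (blue), y = 0
- mark0 (a point): point on the bead's crest at x = -100 mm along the panel: the start, at the red-dot end. With the fingers pointing down, keep the tool point above the crest
- mark1 (a point): point on the bead's crest at x = -75 mm along the panel
- mark2 (a point): point on the bead's crest at x = -50 mm along the panel
- mark3 (a point): point on the bead's crest at x = -25 mm along the panel
- mark4 (a point): point on the bead's crest at x = 0 mm along the panel
- mark5 (a point): point on the bead's crest at x = 25 mm along the panel
- mark6 (a point): point on the bead's crest at x = 50 mm along the panel
- mark7 (a point): point on the bead's crest at x = 75 mm along the panel
- mark8 (a point): point on the bead's crest at x = 100 mm along the panel: the finish, at the blue-dot end
- block: black rubber rubbing block, 60 x 28 x 22 mm, loose on the cradle's base board, on its +y margin. Origin: centre of its underside. Bystander: leave it where it is
- weight: brass cylinder, 24 mm across, 30 mm high, loose, standing on the base board's -y margin. Origin: centre of its underside. Bystander: leave it where it is
- plane: wooden hand plane, 220 x 62 mm, about 115 mm high, loose on the bench to the robot's left. Origin: centre of its underside. Bystander: leave it where it is
- mallet: wooden mallet lying on the bench to the robot's right, about 260 mm long, head 110 mm wide and 60 mm high. Origin: centre of its underside. Bystander: leave it where it is
- glue: yellow glue bottle, 56 mm across, 150 mm high, standing loose on the bench at the left near the robot. Origin: centre of its underside. Bystander: leave it where it is
- screwdriver: slim red-handled screwdriver, about 200 mm long, lying loose at the far right of the bench. Origin: centre of its underside. Bystander: leave it where it is
- mug: blue ceramic mug, 76 mm across, 90 mm high, standing loose at the far left of the bench. Origin: centre of its underside. Bystander: leave it where it is

How it is judged (in metres and radians):
On the way, in this order (a step that is already met when the one before it is completed fails the run):
1. fingertips touching the bead at its red-dot end (within 12 mm) (horizontal distance between the grasp point and mark0 below 0.012 m and contact force between the fingers and bead above 0.3 N), for 0.1 s.
2. fingertips touching the bead at mark 1 (within 12 mm) (horizontal distance between the grasp point and mark1 below 0.012 m and contact force between the fingers and bead above 0.3 N), for 0.02 s.
3. fingertips touching the bead at mark 2 (within 12 mm) (horizontal distance between the grasp point and mark2 below 0.012 m and contact force between the fingers and bead above 0.3 N), for 0.02 s.
4. fingertips touching the bead at mark 3 (within 12 mm) (horizontal distance between the grasp point and mark3 below 0.012 m and contact force between the fingers and bead above 0.3 N), for 0.02 s.
5. fingertips touching the bead at mark 4 (within 12 mm) (horizontal distance between the grasp point and mark4 below 0.012 m and contact force between the fingers and bead above 0.3 N), for 0.02 s.
6. fingertips touching the bead at mark 5 (within 12 mm) (horizontal distance between the grasp point and mark5 below 0.012 m and contact force between the fingers and bead above 0.3 N), for 0.02 s.
7. fingertips touching the bead at mark 6 (within 12 mm) (horizontal distance between the grasp point and mark6 below 0.012 m and contact force between the fingers and bead above 0.3 N), for 0.02 s.
8. fingertips touching the bead at mark 7 (within 12 mm) (horizontal distance between the grasp point and mark7 below 0.012 m and contact force between the fingers and bead above 0.3 N), for 0.02 s.
9. fingertips touching the bead at its blue-dot end (within 12 mm) (horizontal distance between the grasp point and mark8 below 0.012 m and contact force between the fingers and bead above 0.3 N), for 0.1 s.
At the end, for the whole second after the job is handed in: The fingertips rest still on the bead within 13 mm of its blue-dot end point, pressing it with 0.3 to 15 N; all loose things are within 12 mm of where they began (horizontal distance between the grasp point and mark8 below 0.013 m and contact force between the fingers and bead between 0.3 and 15 N and value of joint panel between 0.0002 and 0.0125 m and velocity of joint panel between -0.005 and 0.005 m/s and distance of each of block, weight, plane, mallet, glue, screwdriver, mug from where it was at the start of the episode below 0.012 m); the arm keeps its last pose, push and grip.
It fails at once if the cradle, panel or bead is pressed with more than 15 N (contact force between the fingers and cradle above 15 N).
It fails at once if the panel is pulled up more than 3 mm (value of joint panel below -0.003 m).
It fails at once if the fingertips touch the panel or cradle away from the bead's marks (more than 25 mm from every mark) (contact force between the fingers and cradle above 0.5 N and not (horizontal distance between the grasp point and mark0 below 0.025 m or horizontal distance between the grasp point and mark1 below 0.025 m or horizontal distance between the grasp point and mark2 below 0.025 m or horizontal distance between the grasp point and mark3 below 0.025 m or horizontal distance between the grasp point and mark4 below 0.025 m or horizontal distance between the grasp point and mark5 below 0.025 m or horizontal distance between the grasp point and mark6 below 0.025 m or horizontal distance between the grasp point and mark7 below 0.025 m or horizontal distance between the grasp point and mark8 below 0.025 m)).
It fails at once if the fingertips hover close over the middle of the bead (marks 2 to 6) with the panel unpressed: lifted off during the stroke (value of joint panel below 8e-05 m and contact force between the fingers and bead below 0.05 N and (distance between the grasp point and mark2 below 0.029 m or distance between the grasp point and mark3 below 0.029 m or distance between the grasp point and mark4 below 0.029 m or distance between the grasp point and mark5 below 0.029 m or distance between the grasp point and mark6 below 0.029 m)).
It fails at once if a bystander is moved more than 12 mm (distance of any of block, weight, plane, mallet, glue, screwdriver, mug from where it was at the start of the episode above 0.012 m).
It also fails if it takes over 48 s, if anything falls off the work surface, if the arm or the gripper's body presses on something with over 40 N, if the wrist force passes 120 N, or if a joint passes its speed limit or range.

## Working session

There is one attempt and no reset: what is moved stays moved. The work goes in short steps, Python scripts to look and compute and a tool call to move; the robot and the scene stay as the last step left them, time stands still between calls to the robot, and variables do not carry over. Pictures are saved under pics/ and viewed, at most 10 in all, crops included, and the job is handed in when it is done.

Besides the shell and the picture viewer there is one more tool, called after ">>>" as a command line: name --argument value ..., lists and objects as JSON in quotes. move_arm: Moves the arm, as the interface text tells. Its arguments: {"type":"object","properties":{"deltas":{"type":"array","items":{"type":"array"}},"squeeze":{"type":"number"}},"required":["deltas"]}

```bash
mkdir -p pics; python3 - <<'E'
from bench import bot
import cv2,numpy as np
s=bot.read_state();print(s)
for c in("scene","side"):
    p,d=bot.read_camera(c);cv2.imwrite(f"pics/{c}.png",p[:,:,::-1]);np.savez(f"{c}.npz",p=p,d=d)
    print(c,bot.spot_in(c,"bead"),bot.spot_in(c,"cradle"));print(bot.camera_params(c))
E
```

```text
{'time': 0.0, 'joint_positions': array([ 1.28598082e+00,  3.20298995e-01,  1.56567059e+00,  8.45156098e-06,
        1.25741275e+00, -1.99790831e-02]), 'dq': array([-9.01944169e-04, -1.73615410e-03,  4.93013177e-05,  5.86695897e-04,
        7.33694403e-04,  8.36877313e-04]), 'joint_efforts': array([ 7.73016927e-04, -4.12462986e+01, -2.31973690e+01,  7.28415954e-02,
        4.56521718e-02, -1.38842065e-04]), 'ee_pos': array([150.35866732, 554.50058426, 231.91946612]), 'orientation': array([-1.39815987e-04,  1.32032808e-01,  9.91244943e-01, -8.83857578e-04]), 'ft_force': array([ 0.31992765, -0.68749727, -0.54078735]), 'ft_torque': array([-0.01088863, -0.03922278,  0.04476344]), 'gripper_force': 0.0, 'gripper_width': 90.85476914276295}
scene [{'bbox': [228.5, 231.9, 305.3, 246.7], 'p': 0.6}] [{'bbox': [203.0, 221.0, 316.7, 278.8], 'p': 0.82}, {'bbox': [230.1, 227.8, 305.2, 246.9], 'p': 0.18}]
{'fx': 469.73873769576693, 'fy': 469.73873769576693, 'cx': 308.0094453095259, 'cy': 237.4437554898565, 'R': array([[-0.78716244,  0.6165546 ,  0.01535315],
       [ 0.32664193,  0.4378849 , -0.8375929 ],
       [-0.52314467, -0.65430669, -0.54607913]]), 't': array([ 396.18557211, -110.39604739, 1607.97235333])}
side [{'bbox': [325.6, 237.8, 410.0, 255.6], 'p': 0.54}] [{'bbox': [313.6, 230.4, 436.0, 301.0], 'p': 0.84}, {'bbox': [164.1, 183.0, 190.1, 232.9], 'p': 0.57}, {'bbox': [325.0, 238.0, 410.7, 258.3], 'p': 0.42}]
{'fx': 437.71358098829745, 'fy': 437.71358098829745, 'cx': 322.67615959709076, 'cy': 239.54629967193483, 'R': array([[ 0.70844546, -0.70576298,  0.0019104 ],
       [-0.41805899, -0.42182574, -0.80454318],
       [ 0.56862264,  0.56917631, -0.59389109]]), 't': array([-359.65602602,  271.7357653 ,  853.42202969])}
```

View pics/scene.png

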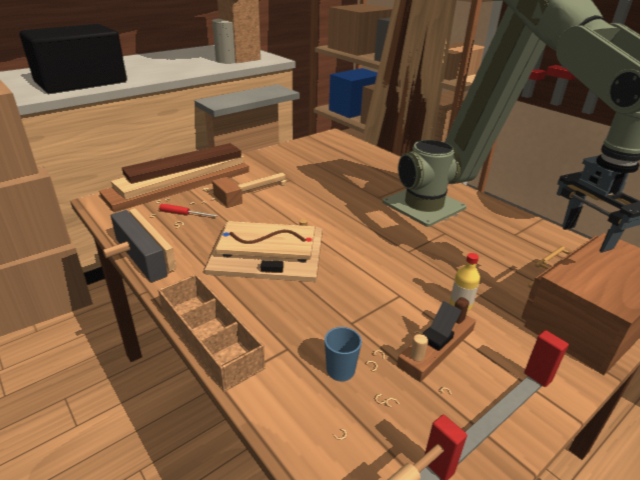

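View pics/side.png

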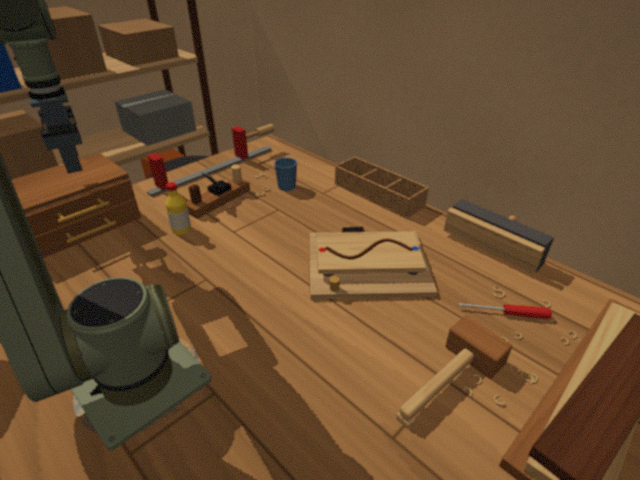

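The scene view shows the red dot near (309,240) and the blue near (226,234). In the side view red is near (322,250) and blue near (416,248), with the S bead between them. I'll get a coarse pose first, then refine it with the wrist camera.

```bash
cat >h.py <<'E'
import numpy as np,cv2
from bench import bot
from scipy.spatial.transform import Rotation as Ro
def ray(c,R,t,px,z):
    k=bot.camera_params(c);d=R.T@np.array([(px[0]-k["cx"])/k["fx"],(px[1]-k["cy"])/k["fy"],1]);o=-R.T@t
    return o+d*(z-o[2])/d[2]
def dots(p,roi=None):
    h=cv2.cvtColor(p,cv2.COLOR_RGB2HSV);H,S,V=[h[...,i].astype(int) for i in range(3)]
    out={}
    for n,m in(("red",((H<6)|(H>172))&(S>150)&(V>90)),("blue",(H>100)&(H<130)&(S>120)&(V>70))):
        m=m.astype(np.uint8)
        if roi: 
            q=np.zeros_like(m);q[roi[1]:roi[3],roi[0]:roi[2]]=1;m*=q
        n_,l,st,ce=cv2.connectedComponentsWithStats(m)
        out[n]=[(st[i,4],ce[i]) for i in sorted(range(1,n_),key=lambda i:-st[i,4])[:4]]
    return out
E
python3 - <<'E'
from h import *
for c,roi in(("scene",(203,215,320,280)),("side",(310,225,436,300))):
    p=np.load(c+".npz")["p"];k=bot.camera_params(c);D=dots(p,roi);print(c,D)
    P={n:ray(c,k["R"],k["t"],D[n][0][1],52) for n in D};print(P)
    v=P["blue"]-P["red"];print((P["blue"]+P["red"])/2,np.degrees(np.arctan2(v[1],v[0])),np.hypot(*v[:2]))
print(bot.camera_params("wrist"))
print(Ro.from_quat(np.roll(bot.read_state()["orientation"],-1)).as_matrix().round(3))
E
```

```text
scene {'red': [(np.int32(15), array([308.33333333, 239.06666667]))], 'blue': [(np.int32(10), array([225.9, 233.9]))]}
{'red': array([496.58610147,  -8.39539286,  52.        ]), 'blue': array([ 668.71631054, -170.36011539,   52.        ])}
[582.65120601 -89.37775413  52.        ] -43.2572024314057 236.3501220992579
side {'red': [(np.int32(14), array([322.14285714, 249.07142857]))], 'blue': [(np.int32(12), array([414.83333333, 247.91666667]))]}
{'red': array([499.12137542,  -6.53616827,  52.        ]), 'blue': array([ 669.00333379, -168.21256695,   52.        ])}
[584.06235461 -87.37436761  52.        ] -43.582306918790316 234.51894948720843
{'fx': 355.35143265581974, 'fy': 355.35143265581974, 'cx': 321.3686550122746, 'cy': 238.39951654728372, 'T_tool_cam': array([[-9.00772873e-05, -9.69131154e-01, -2.46545734e-01,
         6.85221715e+01],
       [ 9.99999791e-01,  7.07358669e-05, -6.43408417e-04,
        -7.01145627e-01],
       [ 6.40986768e-04, -2.46545741e-01,  9.69130944e-01,
        -1.52604861e+02],
       [ 0.00000000e+00,  0.00000000e+00,  0.00000000e+00,
         1.00000000e+00]])}
[[-0.965  0.262 -0.   ]
 [ 0.262  0.965 -0.001]
 [ 0.    -0.001 -1.   ]]
```

>>> move_arm --deltas '[[0,[-1,-0.9,0],[0,0,0]],[0,[-2,-1.7,0],[0,0,0]],[0,[-3,-2.6,0],[0,0,0]],[0,[-3.3,-2.85,0],[0,0,0]],[0,[-3.3,-2.85,0],[0,0,0]],[0,[-3.3,-2.85,0],[0,0,0]],[0,[-3.3,-2.85,0],[0,0,0]],[0,[-3.3,-2.85,0],[0,0,0]],[0,[-3.3,-2.85,0],[0,0,0]],[0,[-3.3,-2.85,0],[0,0,0]],[0,[-3.3,-2.85,0],[0,0,0]],[0,[-3.3,-2.85,0],[0,0,0]],[0,[-3.3,-2.85,0],[0,0,0]],[0,[-3.3,-2.85,0],[0,0,0]],[0,[-3.3,-2.85,0],[0,0,0]],[0,[-3.3,-2.85,0],[0,0,0]],[0,[-3,-2.6,0],[0,0,0]],[0,[-3,-2.6,0],[0,0,0]],[0,[-2,-1.7,0],[0,0,0]],[0,[-1,-0.9,0],[0,0,0]]]' --squeeze 10

```text
time: 2.3
ee_pos: [578.6, -82.2, 232.4]
orientation: [-0.0, 0.133, 0.991, -0.0]
ft_force: [-0.4, 0.7, -0.0]
gripper_width: -0.0
gripper_force: 0.0
```

>>> move_arm --deltas '[[0,[0,0,0],[0,0,0]],[0,[0,0,0],[0,0,0]],[0,[0,0,0],[0,0,0]],[0,[0,0,0],[0,0,0]]]'

```text
time: 2.7
ee_pos: [577.7, -78.5, 233.1]
orientation: [0.0, 0.131, 0.991, 0.0]
ft_force: [0.1, 0.3, 0.6]
gripper_width: 0.3
gripper_force: 0.0
```

```bash
cat >w.py <<'E'
from h import *
import sys
s=bot.read_state();p,d=bot.read_camera("wrist");cv2.imwrite(f"pics/{sys.argv[1]}.png",p[:,:,::-1]);np.savez("wrist.npz",p=p,d=d)
print(s["time"],s["ee_pos"],s["ft_force"],s["gripper_width"],s["joint_positions"].round(2))
T=np.eye(4);T[:3,:3]=Ro.from_quat(np.roll(s["orientation"],-1)).as_matrix();T[:3,3]=s["ee_pos"]
print(T[:3,:3].round(4))
C=np.linalg.inv(T@bot.camera_params("wrist")["T_tool_cam"])
D=dots(p);print(D)
P={n:ray("wrist",C[:3,:3],C[:3,3],D[n][0][1],52) for n in D};print(P)
v=P["blue"]-P["red"];print((P["blue"]+P["red"])/2,np.degrees(np.arctan2(v[1],v[0])),np.hypot(*v[:2]))
E
python3 w.py w1
```

```text
2.7 [577.73828357 -78.4972496  233.06057957] [0.10354933 0.34279103 0.56740448] 0.3390054113821423 [-0.15  0.33  1.55  0.    1.26 -1.46]
[[-9.655e-01  2.603e-01  1.000e-04]
 [ 2.603e-01  9.655e-01  3.000e-04]
 [ 0.000e+00  3.000e-04 -1.000e+00]]
{'red': [(np.int32(384), array([376.49479167, 116.48958333])), (np.int32(47), array([ 73.85106383, 364.85106383]))], 'blue': []}Traceback (most recent call last):
  File "w.py", line 9, in <module>
    P={n:ray("wrist",C[:3,:3],C[:3,3],D[n][0][1],52) for n in D};print(P)
                                      ~~~~^^^
IndexError: list index out of range
```

View pics/w1.png

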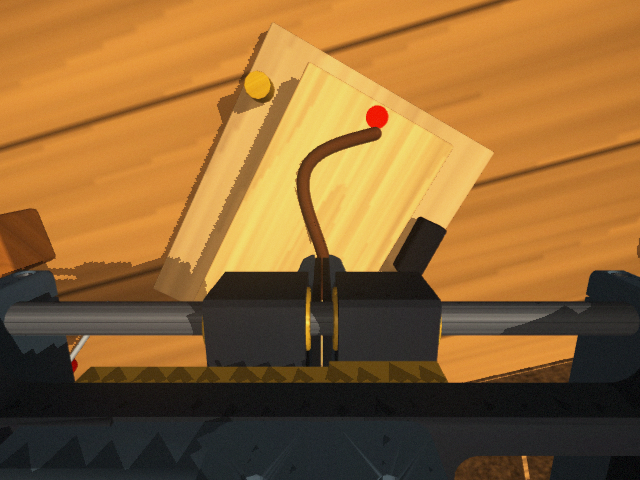

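The wrist view shows the red dot at (376,116), with the bead end just beside it and the first half of the S. The gripper hides the blue end. I'll fix the red dot from here and combine it with the fixed cameras.

```bash
cat >plan.py <<'E'
from h import *
p=np.load("wrist.npz")["p"]
T=np.eye(4);T[:3,:3]=[[-.9655,.2603,0],[.2603,.9655,0],[0,0,-1]];T[:3,3]=[577.74,-78.5,233.06]
C=np.linalg.inv(T@bot.camera_params("wrist")["T_tool_cam"])
print("red wrist",ray("wrist",C[:3,:3],C[:3,3],(376.5,116.5),52))
c=np.array([583.36,-88.4]);a=np.radians(-43.42);R=np.array([[np.cos(a),-np.sin(a)],[np.sin(a),np.cos(a)]])
print("red fixed",c+R@[-118,0])
x=np.arange(-.105,.106,.015);out=[]
# check: project centre line into wrist picture
k=bot.camera_params("wrist");q=p.copy()
for xx in np.arange(-.105,0,.01):
    w=c+R@[xx*1000,35*np.sin(np.pi*xx/.1)];X=C[:3,:3]@np.array([w[0],w[1],58])+C[:3,3]
    cv2.circle(q,(int(k["fx"]*X[0]/X[2]+k["cx"]),int(k["fy"]*X[1]/X[2]+k["cy"])),2,(0,255,0),-1)
cv2.imwrite("pics/ov.png",q[80:280,200:500,::-1])
E
python3 plan.py
```

```text
red wrist [497.89957977  -7.03731038  52.        ]
red fixed [497.65249502  -7.29375122]
```

View pics/ov.png

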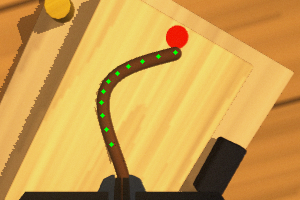

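The projected centre line lies right on the bead, so I'll use this pose. Next I move over mark0.

```bash
cat >seg.py <<'E'
from h import *
import sys
c=np.array([583.36,-88.4]);a=np.radians(-43.42);R=np.array([[np.cos(a),-np.sin(a)],[np.sin(a),np.cos(a)]])
s=bot.read_state();p=s["ee_pos"];M=Ro.from_quat(np.roll(s["orientation"],-1)).as_matrix()
l=R.T@(p[:2]-c)
print(s["time"].__round__(2),p.round(1),s["ft_force"].round(1),"panel xy",l.round(1),"dev y",(l[1]-35*np.sin(np.pi*l[0]/100)).round(1),M[2].round(3))
xs=[float(v) for v in sys.argv[1:]]
if len(xs)==3: xs=np.linspace(xs[0],xs[1],int(xs[2])+1)[1:]
prev=p
cum=np.zeros(2);done=np.zeros(2)
for x in xs:
    w=np.r_[c+R@[x,35*np.sin(np.pi*x/100)],p[2]];d=(M.T@(w-p))[:2]/10
    r=(d-done).round(1);done+=r
    print(f"[0,[{r[0]:.1f},{r[1]:.1f},0],[0,0,0]],",end="")
print()
E
python3 seg.py -100
```

```text
2.75 [577.9 -78.6 233. ] [ 0.2  0.4 -0.4] panel xy [-10.7   3.3] dev y 14.9 [-0.  0. -1.]
[0,[8.0,3.9,0],[0,0,0]],
```

>>> move_arm --deltas '[[0,[1,0.5,0],[0,0,0]],[0,[2,1,0],[0,0,0]],[0,[2,1,0],[0,0,0]],[0,[2,1,0],[0,0,0]],[0,[1,0.4,1],[0,0,0]],[0,[0,0,2],[0,0,0]],[0,[0,0,2],[0,0,0]],[0,[0,0,2],[0,0,0]],[0,[0,0,2],[0,0,0]],[0,[0,0,2],[0,0,0]],[0,[0,0,1.5],[0,0,0]],[0,[0,0,1],[0,0,0]],[0,[0,0,0],[0,0,0]],[0,[0,0,0],[0,0,0]],[0,[0,0,0],[0,0,0]],[0,[0,0,0],[0,0,0]]]'

```text
time: 4.35
ee_pos: [511.8, -21.0, 98.5]
orientation: [0.001, 0.132, 0.991, 0.0]
ft_force: [-0.4, 0.5, -0.9]
gripper_width: 0.5
gripper_force: 0.0
```

```bash
python3 seg.py -100
```

```text
4.35 [511.8 -21.   98.5] [-0.4  0.5 -0.9] panel xy [-98.3  -0.2] dev y 1.6 [-0.002  0.    -1.   ]
[0,[0.1,0.1,0],[0,0,0]],
```

>>> move_arm --deltas '[[0,[0.1,0.1,0.6],[0,0,0]],[0,[0,0,0.6],[0,0,0]],[0,[0,0,0.5],[0,0,0]],[0,[0,0,0.2],[0,0,0]],[0,[0,0,0.1],[0,0,0]],[0,[0,0,0.1],[0,0,0]],[0,[0,0,0.1],[0,0,0]],[0,[0,0,0.1],[0,0,0]],[0,[0,0,0.1],[0,0,0]],[0,[0,0,0],[0,0,0]],[0,[0,0,0],[0,0,0]],[0,[0,0,0],[0,0,0]]]'

```text
time: 5.55
ee_pos: [510.6, -19.8, 73.9]
orientation: [0.0, 0.132, 0.991, 0.0]
ft_force: [-1.5, 0.0, 4.0]
gripper_width: 0.5
gripper_force: 1.8
```

```bash
python3 seg.py -100
```

```text
5.55 [510.6 -19.8  73.9] [-1.5  0.   4. ] panel xy [-100.    -0.2] dev y -0.1 [-0.  0. -1.]
[0,[-0.0,0.0,0],[0,0,0]],
```

```bash
python3 seg.py -100 -40 18
```

```text
5.55 [510.6 -19.8  73.9] [-1.5  0.   4. ] panel xy [-100.    -0.2] dev y -0.1 [-0.  0. -1.]
[0,[-0.1,-0.5,0],[0,0,0]],[0,[-0.1,-0.4,0],[0,0,0]],[0,[-0.2,-0.5,0],[0,0,0]],[0,[-0.1,-0.5,0],[0,0,0]],[0,[-0.1,-0.4,0],[0,0,0]],[0,[-0.2,-0.4,0],[0,0,0]],[0,[-0.2,-0.5,0],[0,0,0]],[0,[-0.1,-0.3,0],[0,0,0]],[0,[-0.2,-0.4,0],[0,0,0]],[0,[-0.2,-0.3,0],[0,0,0]],[0,[-0.2,-0.3,0],[0,0,0]],[0,[-0.3,-0.3,0],[0,0,0]],[0,[-0.2,-0.3,0],[0,0,0]],[0,[-0.3,-0.2,0],[0,0,0]],[0,[-0.3,-0.1,0],[0,0,0]],[0,[-0.3,-0.2,0],[0,0,0]],[0,[-0.3,-0.1,0],[0,0,0]],[0,[-0.3,-0.1,0],[0,0,0]],
```

>>> move_arm --deltas '[[0,[0,0,0.1],[0,0,0]],[0,[-0.1,-0.5,0],[0,0,0]],[0,[-0.1,-0.4,0],[0,0,0]],[0,[-0.2,-0.5,0],[0,0,0]],[0,[-0.1,-0.5,0],[0,0,0]],[0,[-0.1,-0.4,0],[0,0,0]],[0,[-0.2,-0.4,0],[0,0,0]],[0,[-0.2,-0.5,0],[0,0,0]],[0,[-0.1,-0.3,0],[0,0,0]],[0,[-0.2,-0.4,0],[0,0,0]],[0,[-0.2,-0.3,0],[0,0,0]],[0,[-0.2,-0.3,0],[0,0,0]],[0,[-0.3,-0.3,0],[0,0,0]],[0,[-0.2,-0.3,0],[0,0,0]],[0,[-0.3,-0.2,0],[0,0,0]],[0,[-0.3,-0.1,0],[0,0,0]],[0,[-0.3,-0.2,0],[0,0,0]],[0,[-0.3,-0.1,0],[0,0,0]],[0,[-0.3,-0.1,0],[0,0,0]],[0,[0,0,0],[0,0,0]]]'

```text
time: 7.55
ee_pos: [529.9, -86.1, 72.3]
orientation: [-0.002, 0.132, 0.991, -0.0]
ft_force: [-2.0, 0.9, 5.1]
gripper_width: 0.4
gripper_force: 2.8
```

```bash
python3 seg.py -40 30 18
```

```text
7.55 [529.9 -86.1  72.3] [-2.   0.9  5.1] panel xy [-40.4 -35.1] dev y -1.7 [ 0.003 -0.001 -1.   ]
[0,[-0.5,0.1,0],[0,0,0]],[0,[-0.5,-0.0,0],[0,0,0]],[0,[-0.4,0.0,0],[0,0,0]],[0,[-0.5,0.1,0],[0,0,0]],[0,[-0.5,0.1,0],[0,0,0]],[0,[-0.5,0.1,0],[0,0,0]],[0,[-0.6,0.2,0],[0,0,0]],[0,[-0.5,0.2,0],[0,0,0]],[0,[-0.5,0.1,0],[0,0,0]],[0,[-0.6,0.2,0],[0,0,0]],[0,[-0.5,0.2,0],[0,0,0]],[0,[-0.6,0.2,0],[0,0,0]],[0,[-0.5,0.2,0],[0,0,0]],[0,[-0.5,0.1,0],[0,0,0]],[0,[-0.5,0.2,0],[0,0,0]],[0,[-0.5,0.1,0],[0,0,0]],[0,[-0.5,0.1,0],[0,0,0]],[0,[-0.5,0.1,0],[0,0,0]],
```

Deviation is under 2 mm and the force about 5 N, so I'll continue.

>>> move_arm --deltas '[[0,[-0.5,0.1,0],[0,0,0]],[0,[-0.5,0,0],[0,0,0]],[0,[-0.4,0,0],[0,0,0]],[0,[-0.5,0.1,0],[0,0,0]],[0,[-0.5,0.1,0],[0,0,0]],[0,[-0.5,0.1,0],[0,0,0]],[0,[-0.6,0.2,0],[0,0,0]],[0,[-0.5,0.2,0],[0,0,0]],[0,[-0.5,0.1,0],[0,0,0]],[0,[-0.6,0.2,0],[0,0,0]],[0,[-0.5,0.2,0],[0,0,0]],[0,[-0.6,0.2,0],[0,0,0]],[0,[-0.5,0.2,0],[0,0,0]],[0,[-0.5,0.1,0],[0,0,0]],[0,[-0.5,0.2,0],[0,0,0]],[0,[-0.5,0.1,0],[0,0,0]],[0,[-0.5,0.1,0],[0,0,0]],[0,[-0.5,0.1,0],[0,0,0]],[0,[0,0,0],[0,0,0]]]'

```text
time: 9.45
ee_pos: [625.1, -88.4, 72.4]
orientation: [-0.001, 0.132, 0.991, -0.001]
ft_force: [-1.3, -0.0, 5.2]
gripper_width: 0.3
gripper_force: 2.8
```

```bash
python3 seg.py 30 100 19
```

```text
9.45 [625.1 -88.4  72.4] [-1.3 -0.   5.2] panel xy [30.4 28.7] dev y 0.1 [ 0.002 -0.002 -1.   ]
[0,[-0.4,0.0,0],[0,0,0]],[0,[-0.4,-0.0,0],[0,0,0]],[0,[-0.4,-0.1,0],[0,0,0]],[0,[-0.3,-0.1,0],[0,0,0]],[0,[-0.4,-0.1,0],[0,0,0]],[0,[-0.3,-0.2,0],[0,0,0]],[0,[-0.3,-0.2,0],[0,0,0]],[0,[-0.3,-0.3,0],[0,0,0]],[0,[-0.2,-0.3,0],[0,0,0]],[0,[-0.3,-0.3,0],[0,0,0]],[0,[-0.2,-0.4,0],[0,0,0]],[0,[-0.2,-0.4,0],[0,0,0]],[0,[-0.2,-0.4,0],[0,0,0]],[0,[-0.2,-0.5,0],[0,0,0]],[0,[-0.1,-0.5,0],[0,0,0]],[0,[-0.2,-0.5,0],[0,0,0]],[0,[-0.1,-0.5,0],[0,0,0]],[0,[-0.1,-0.5,0],[0,0,0]],[0,[-0.2,-0.5,0],[0,0,0]],
```

>>> move_arm --deltas '[[0,[-0.4,0,0],[0,0,0]],[0,[-0.4,0,0],[0,0,0]],[0,[-0.4,-0.1,0],[0,0,0]],[0,[-0.3,-0.1,0],[0,0,0]],[0,[-0.4,-0.1,0],[0,0,0]],[0,[-0.3,-0.2,0],[0,0,0]],[0,[-0.3,-0.2,0],[0,0,0]],[0,[-0.3,-0.3,0],[0,0,0]],[0,[-0.2,-0.3,0],[0,0,0]],[0,[-0.3,-0.3,0],[0,0,0]],[0,[-0.2,-0.4,0],[0,0,0]],[0,[-0.2,-0.4,0],[0,0,0]],[0,[-0.2,-0.4,0],[0,0,0]],[0,[-0.2,-0.5,0],[0,0,0]],[0,[-0.1,-0.5,0],[0,0,0]],[0,[-0.2,-0.5,0],[0,0,0]],[0,[-0.1,-0.5,0],[0,0,0]],[0,[-0.1,-0.5,0],[0,0,0]],[0,[-0.2,-0.5,0],[0,0,0]],[0,[0,0,0],[0,0,0]]]'

```text
time: 11.45
ee_pos: [656.9, -156.9, 72.7]
orientation: [-0.0, 0.132, 0.991, -0.0]
ft_force: [-0.3, 1.5, 4.1]
gripper_width: 0.7
gripper_force: 2.5
```

>>> move_arm --deltas '[[0,[0,0,0],[0,0,0]],[0,[0,0,0],[0,0,0]],[0,[0,0,0],[0,0,0]],[0,[0,0,0],[0,0,0]],[0,[0,0,0],[0,0,0]]]'

```text
time: 11.95
ee_pos: [656.9, -156.8, 72.8]
orientation: [-0.0, 0.132, 0.991, -0.001]
ft_force: [-0.6, -1.0, 5.3]
gripper_width: 0.4
gripper_force: 2.5
```

```bash
python3 seg.py 100; python3 - <<'E'
from h import *
s,d=bot.read_camera("wrist");cv2.imwrite("pics/end.png",s[:,:,::-1])
k=bot.camera_params("side");p,_=bot.read_camera("side");print(dots(p,(310,225,436,300)))
cv2.imwrite("pics/end2.png",cv2.resize(p[180:320,280:460,::-1],None,fx=4,fy=4))
E
```

```text
11.95 [ 656.9 -156.8   72.8] [-0.6 -1.   5.3] panel xy [100.4   0.9] dev y 1.4 [-0.    -0.001 -1.   ]
[0,[0.1,-0.1,0],[0,0,0]],
{'red': [(np.int32(15), array([322. , 250.8]))], 'blue': [(np.int32(14), array([414.85714286, 249.07142857]))]}
```

View pics/end2.png

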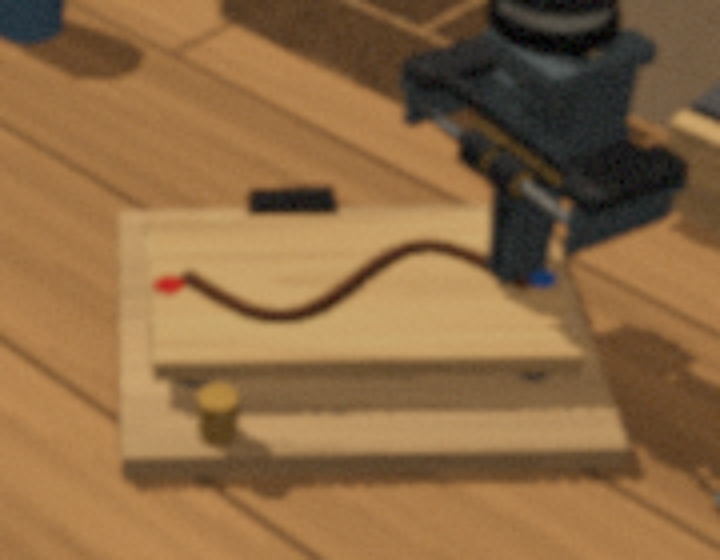

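The fingertips rest on the bead's blue-dot end, with the tip near (515,280) in the crop. The panel is pressed slightly down at about 5 N, and the block and weight haven't moved.

```bash
python3 -c "
from bench import bot
print(bot.sign_off())"
```

```text
the job is handed in; nothing more can be done
None
```

I ran the shut fingertips along the bead from the red-dot end to the blue-dot end in one stroke, at about 4–5 N and within 2 mm of the crest at each check. I handed the job in at about 12 s with them resting on the blue end; the hand-in returned no verdict.

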